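# Brighten a slide viewer by two clicks of its dimmer wheel

## Task

The window of the slide viewer with the orange wheel is too dim to read the test cassette lying on it. Lay a fingertip on the rim of the orange dimmer wheel and roll its top towards that viewer's own lit window by exactly two clicks, then let go. Leave the blue wheel of the other viewer as it is.

Things in the scene. Friction and masses are not known exactly. Their poses are not given: they have to be found in the camera images.
- orange_wheel_top (a point): Top of the knurled rim of the upright orange wheel (64 mm diameter, 18 mm wide), 68 mm above the worktop, at rest; stays with the fixed housing, a white slab 196 x 112 x 34 mm, yawed up to 25 degrees. z up; x level, across the wheel to the centre of the lit window 88 mm away (96 x 86 mm, 37 mm above the worktop, flat cassette on it); y along the axle. The upper half of the wheel stands free.
- orange_wheel (a joint): Angle (rad) of the orange wheel; grows as its top rolls towards its window (brighter). Clicks every 0.524 (30 degrees, 17 mm of rim travel), at whole multiples; starts on click -2, -1 or 0; let go, it snaps to the nearest. The axle is sprung: sinks from 4 N on, 0.9 N/mm, 8 mm at most. A shut fingertip pressing it down about 4 mm and moving level along x rolls it with little slip.
- orange_wheel_mark (a point): Middle of the white bar across the rim of the orange wheel, 32 mm from the axle; turns with the wheel. It stands at the top of the wheel when the joint reads 0, and on the side away from the window at negative values.
- blue_wheel_mark (a point): Middle of the white bar across the rim of the blue wheel, 32 mm from its axle, on the second viewer, which is alike but for the blue wheel and stands to the left or right of the first.
There are look-alikes about, which are no part of the job. What is shaped like the part that bears orange_wheel_top but yellow is not meant.

How it is judged:
By the outcome, as a careful person would: the job done as asked, in the order asked, and still so for the second after the job is handed in, with the robot touching nothing.
It also fails if it takes over 35 s, if anything falls off the work surface, if the arm or the gripper's body presses on something with over 40 N, if the wrist force passes 120 N, or if a joint passes its speed limit or range.

## Robot

A 7-joint arm with a two-finger parallel gripper is mounted at the origin on a cart in front of the work surface, level with it; the furniture and walls round the work are solid. World frame = base frame: x ahead of the robot, y to its left, z up, the work surface at z = 0. Lengths are in m, angles in rad, forces in N, time in s.
With the tool pointing down it reaches from about 0.425 to 0.95 m from the base axis. Payload 16.7 kg.
Tool frame: the origin (TCP) lies at the very end of the fingers, on their centre line; the grasp point (between the pads) lies 19 mm behind it (bot.tcp_to_grasp is the distance from the TCP to the grasp point, in m); z points along the fingers, y is the line along which they close (so a half turn about z gives the same grasp; the last joint's range is limited). The gripper opens to 94 mm and grips with 3 to 60 N. Pads are 16 mm wide; open, the fingers measure 119 mm over their backs; the gripper's body (75 mm by 177 mm) begins 78 mm behind the grasp point.
Start: joints at [-1.383, 0.426, 0.074, 1.606, -0.034, 1.111, -0.067], TCP at [0.223, 0.637, 0.205] pointing down, gripper open.
Joint ranges: [-2.85, 2.85], [-0.5, 2.14], [-1.23, 1.37], [0.21, 2.46], [-1.02, 4.16], [0.16, 2.05], [-2.73, 2.73]. Speed limits (rad/s): [1.89, 1.89, 2.39, 2.39, 3.01, 3.01, 3.01].

## Interface

Orientations are given as a rotation vector (axis times angle).
In Python, from plant import bot gives the robot as it stands.
- The arm moves only by the tool step_arm, never from a script. Its argument "motion" is one flat list of numbers, 7 for each row, row after row: the turn, a rotation vector about the tool's x, y, z in rad, then the shift along the tool's x, y, z in m, then the opening, from 0 (shut) to 1 (fully open). In form: [rx, ry, rz, dx, dy, dz, claw, rx, ry, rz, dx, dy, dz, claw, ...]. A call has 1 to 20 rows; each row is the pose to reach, as a shift and turn from the pose commanded when the call began, along the tool's axes at that moment; what a row does not reach only later rows make up. A row lasts 1/8 s, in which the tool goes at most 62.5 mm and 10.7 degrees, less where a joint would pass 70% of its speed; a pose out of reach is approached as far as the arm can. A call with a gripper value outside its range is refused whole. The fingers move at their own pace and stop on an object; the grip force is fixed at half the most. Time passes only in rows, so rows that repeat a pose let the fingers close. It gives the time, the measured TCP pose, the force, the opening and the grip force at its end, in the units of the state.
- bot.get_obs(): the state, without advancing time (a new reading comes with each control period).
- bot.grab_frame(name): name is "side" or "top" or "wrist"; returns a dict with "image" (480x640x3 uint8, red, green, blue), "fx", "fy", "cx", "cy" (pixels), "k1" (the pictures are not rectified: a ray, as slopes to the right and down, at radius r is drawn at 1 + k1 r^2 times it, then the intrinsics apply), "eye" and "attitude" of the camera in the world; the wrist camera has in their place "tool_from_camera" (4x4, takes a point from camera to tool coordinates, whose origin is the TCP and whose axes are the flange's). Camera axes: x right, y down, z forward; pixel columns grow to the right and rows downward; lengths in m; the calibration is good to about 2 mm. A picture is of the moment at which its call begins: read the wrist's pose just before it. There is no depth.
- bot.close_job(): hands the job in; it is judged then, once.
The state is a dict: "clock": time; "qpos": joint angles; "joint_velocities": joint speeds; "tau": joint torques, N m; "position": TCP position; "tcp_rot": TCP orientation; "wrist_force": force on the tool from outside, world axes, zero at the start; "wrist_torque": the same for the moment, N m; "width": finger opening in m; "grasp_force": force on a finger pad.
Only numpy, scipy, OpenCV 4.12 (cv2) and the standard library are available. Lean on these libraries where they do the work, as an engineer would, in place of code of your own. Each camera call takes 0.05 s, during which the arm holds its last target. There are 200 camera calls.

## Working session

There is one attempt and no reset: what is moved stays moved. The work goes in short steps, Python scripts to look and compute and a tool call to move; the robot and the scene stay as the last step left them, time stands still between calls to the robot, and variables do not carry over. Pictures are saved under pics/ and viewed, at most 10 in all, crops included, and the job is handed in when it is done.

Besides the shell and the picture viewer there is one more tool, called after "Request:" in YAML: its name, and indented under it one key for each argument. step_arm: Moves the arm, as the interface text tells. Its arguments: {"type":"object","properties":{"motion":{"type":"array","items":{"type":"number"}}},"required":["motion"]}

```bash
mkdir -p pics
cat > h.py <<'E'
import numpy as np, cv2
from scipy.spatial.transform import Rotation as R
from plant import bot
def snap(n):
    o=bot.get_obs(); f=bot.grab_frame(n)
    if n=="wrist":
        T=np.eye(4);T[:3,:3]=R.from_rotvec(o["tcp_rot"]).as_matrix();T[:3,3]=o["position"]
        C=T@np.array(f["tool_from_camera"]); f["A"]=C[:3,:3];f["e"]=C[:3,3]
    else:
        a=np.array(f["attitude"],float); f["A"]=a if a.shape==(3,3) else R.from_rotvec(a).as_matrix() if a.size==3 else R.from_quat(a).as_matrix()
        f["e"]=np.array(f["eye"],float)
    return f
def ray(f,u,v):
    K=np.array([[f["fx"],0,f["cx"]],[0,f["fy"],f["cy"]],[0,0,1.]])
    p=cv2.undistortPoints(np.array([[[u,v]]],float),K,np.array([f["k1"],0,0,0.]))[0,0]
    return f["A"]@np.array([p[0],p[1],1])
def onz(f,u,v,z):
    d=ray(f,u,v); return f["e"]+d*(z-f["e"][2])/d[2]
def cross(f,a,g,b):
    d1,d2=ray(f,*a),ray(g,*b); s=np.linalg.lstsq(np.c_[d1,-d2],g["e"]-f["e"],rcond=None)[0]
    p,q=f["e"]+s[0]*d1,g["e"]+s[1]*d2; return (p+q)/2,np.linalg.norm(p-q)
def proj(f,p):
    c=f["A"].T@(np.array(p)-f["e"]); s=c[:2]/c[2]; s=s*(1+f["k1"]*(s@s)); return s*[f["fx"],f["fy"]]+[f["cx"],f["cy"]]
def save(n,im): cv2.imwrite("pics/"+n+".png",im[...,::-1])
E
python3 - <<'E'
from h import *
import pickle
for n in("top","side"):
    f=snap(n); save(n+"0",f["image"]); pickle.dump(f,open(n+".pkl","wb")); print(n,f["attitude"],f["e"],f["k1"],f["fx"])
o=bot.get_obs();print(o["position"],o["tcp_rot"],o["wrist_force"],o["clock"])
E
```

```text
top [-2.11533212  2.11534776 -0.21967571] [ 0.14867369 -0.22647744  1.684598  ] 0.06302246687713751 587.6617549115475
side [-2.12213104  0.47156817 -0.27982795] [-0.03464237 -1.31065157  0.84776431] -0.02037835441509762 581.5723045281344
[0.22293782 0.63670783 0.20486666] [-5.26553084e-01 -3.09699804e+00  1.77438905e-03] [ 0.10717954 -0.09367648 -0.60512018] 0.1
```

View pics/top0.png

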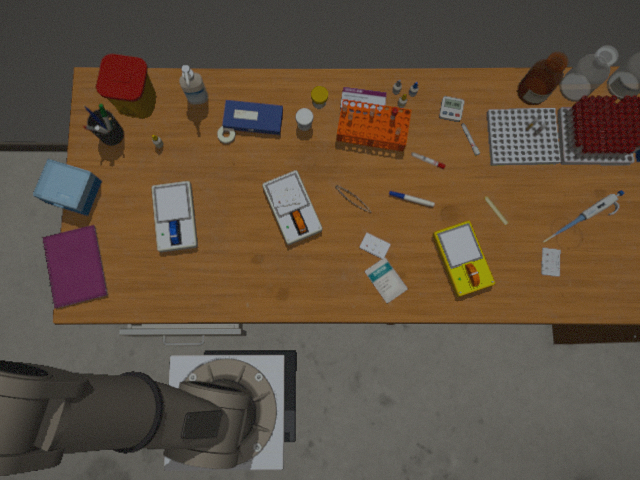

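View pics/side0.png

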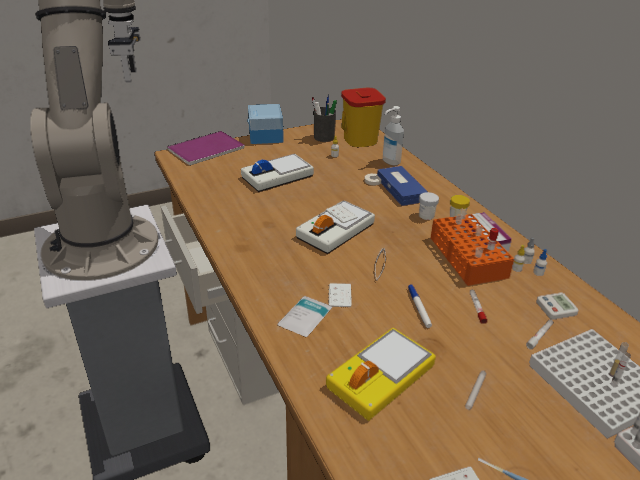

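The white viewer with the orange wheel is at top px (299,220), with its window at (288,193). The blue one is to its left at (175,232), and the yellow look-alike is at (470,273). I'll measure the orange one next, and crop it enlarged.

Run:
```python
from h import *
import pickle
t=pickle.load(open("top.pkl","rb"));s=pickle.load(open("side.pkl","rb"))
def box(f,x0,x1,y0,y1):
    h=cv2.cvtColor(f["image"],cv2.COLOR_RGB2HSV)[y0:y1,x0:x1]
    m=((h[...,0]>4)&(h[...,0]<20)&(h[...,1]>200)&(h[...,2]>120)).astype(np.uint8)
    n,l,st,c=cv2.connectedComponentsWithStats(m); i=1+np.argmax(st[1:,4]); print(st[i],c[i]+[x0,y0]); 
    w=((h[...,1]<60)&(h[...,2]>110)).astype(np.uint8)
    n,l,st,c=cv2.connectedComponentsWithStats(w); j=1+np.argmax(st[1:,4])
    k=np.argwhere(l==j)[:,::-1]+[x0,y0]
    print("white",st[j],cv2.minAreaRect(k.astype(np.float32)))
    return c[0] if 0 else None
box(t,255,330,165,250); box(s,290,385,195,255)
for uv in((299.5,221),(291,193)): print(onz(t,*uv,0.06 if uv[1]>200 else .037))
# crops
a=cv2.resize(t["image"][165:250,255:330],None,fx=5,fy=5,interpolation=cv2.INTER_CUBIC)
b=cv2.resize(s["image"][195:255,290:385],None,fx=4,fy=4,interpolation=cv2.INTER_CUBIC)
im=np.zeros((425,760,3),np.uint8);im[:,:375]=a;im[:240,380:]=b;save("crop",im)
```

```text
[38 46 12 17 96] [298.375      219.48958333]
white [   8    5   59   73 2001] ((291.8189697265625, 206.0775909423828), (65.3906021118164, 38.210174560546875), 66.80140686035156)
[25 20 17 12 89] [321.88764045 220.11235955]
white [   6    6   79   51 1874] ((334.4615173339844, 224.19229125976562), (37.442264556884766, 75.99392700195312), 56.3099365234375)
[ 0.52007559 -0.20282993  0.06      ]
[ 0.60867024 -0.17756799  0.037     ]
```

View pics/crop.png

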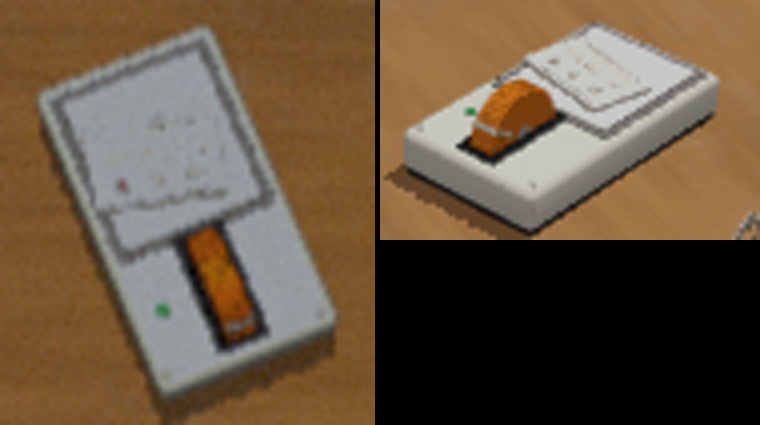

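The crop shows the orange wheel's white bar low on the side away from the window, near top px (303,230), so it probably starts on click -2. Next I'll work out the approach.

Run:
```python
from h import *
import pickle
t=pickle.load(open("top.pkl","rb"));s=pickle.load(open("side.pkl","rb"))
c=np.array([291.8,206.1]); a=np.deg2rad(66.8); d=np.array([np.cos(a),np.sin(a)])*30
p,q=onz(t,*(c+d),.034),onz(t,*(c-d),.034); v=q-p; yaw=np.arctan2(v[1],v[0]); print("yaw",np.rad2deg(yaw), onz(t,*c,.034))
print(cross(t,(298.4,219.5),s,(321.9,220.1)), "mark",cross(t,(303,230),s,(290+110/4,195+130/4)))
w=cross(t,(298.4,219.5),s,(321.9,220.1))[0]
o=bot.get_obs(); Rm=R.from_rotvec(o["tcp_rot"]).as_matrix(); P=o["position"]
for g in ([.46,.33,.22],[w[0],w[1],.2]): print("tool shift",Rm.T@(np.array(g)-P))
ty=np.arctan2(Rm[1,1],Rm[0,1]); print("ty deg",np.rad2deg(ty),"rz needed",ty-yaw)
f=snap("wrist"); print(np.round(f["tool_from_camera"],3),f["fx"])
```

```text
yaw 22.855152052412652 [ 0.5702454  -0.18002502  0.034     ]
(array([ 0.52378661, -0.19918283,  0.05662405]), np.float64(0.002939570006443111)) mark (array([ 0.4996364 , -0.2137025 ,  0.04810688]), np.float64(0.006414505198167541))
tool shift [-0.32510547 -0.21114501 -0.01487958]
tool shift [-0.56019545 -0.68948947  0.00567484]
ty deg 70.70162745262049 rz needed 0.8350785312080983
[[ 0.001 -0.972 -0.233  0.068]
 [ 1.     0.     0.001  0.001]
 [-0.    -0.233  0.972 -0.178]
 [ 0.     0.     0.     1.   ]] 353.73920790781153
```

Request:
step_arm:
  motion: [0, 0, 0.12, -0.05, -0.03, -0.01, 0, 0, 0, 0.24, -0.1, -0.065, -0.015, 0, 0, 0, 0.36, -0.15, -0.1, -0.015, 0, 0, 0, 0.48, -0.2, -0.13, -0.015, 0, 0, 0, 0.6, -0.25, -0.165, -0.015, 0, 0, 0, 0.72, -0.3, -0.195, -0.015, 0, 0, 0, 0.835, -0.33, -0.23, -0.015, 0, 0, 0, 0.835, -0.355, -0.28, -0.015, 0, 0, 0, 0.835, -0.38, -0.33, -0.015, 0, 0, 0, 0.835, -0.405, -0.38, -0.015, 0, 0, 0, 0.835, -0.43, -0.43, -0.01, 0, 0, 0, 0.835, -0.455, -0.48, -0.005, 0, 0, 0, 0.835, -0.48, -0.53, 0, 0, 0, 0, 0.835, -0.505, -0.58, 0, 0, 0, 0, 0.835, -0.53, -0.63, 0.005, 0, 0, 0, 0.835, -0.55, -0.67, 0.005, 0, 0, 0, 0.835, -0.56, -0.69, 0.005, 0, 0, 0, 0.835, -0.56, -0.69, 0.005, 0, 0, 0, 0.835, -0.56, -0.69, 0.005, 0]

```text
clock: 2.52
position: [0.5234, -0.1984, 0.2003]
tcp_rot: [-1.736, -2.618, -0.0]
wrist_force: [0.7, -0.2, -0.0]
width: 0.0002
grasp_force: 0.0
```

Run:
```python
from h import *
import pickle
f=snap("wrist"); pickle.dump(f,open("w1.pkl","wb")); save("w1",f["image"])
o=bot.get_obs();print(o["position"],o["tcp_rot"],o["wrist_force"],o["clock"],o["width"],np.round(o["qpos"],2))
print(proj(f,[.523,-.2,.068]))
```

```text
[ 0.52354698 -0.19810185  0.20035665] [-1.73533404e+00 -2.61820739e+00 -3.41649615e-04] [ 0.88166728  0.96402398 -0.89686496] 2.575 0.0006745565763695282 [-0.32  0.29  0.69  1.9  -0.21  1.03  0.86]
[319.97248763 233.68730181]
```

View pics/w1.png

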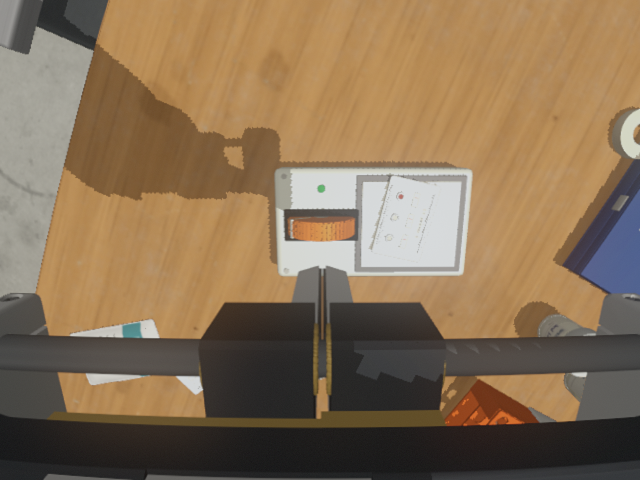

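The wrist view shows the orange wheel at about (322,228), its bar at the left end near (291,228), away from the window. The housing is nearly aligned with the image rows. I'll refine the wheel top and yaw here.

Run:
```python
from h import *
import pickle
f=pickle.load(open("w1.pkl","rb"));y0,x0=195,270
h=cv2.cvtColor(f["image"],cv2.COLOR_RGB2HSV)[y0:262,x0:365]
m=((h[...,0]>3)&(h[...,0]<22)&(h[...,1]>150)).astype(np.uint8)
n,l,st,c=cv2.connectedComponentsWithStats(m);i=1+np.argmax(st[1:,4]);print(st[i]+[x0,y0,0,0,0],c[i]+[x0,y0])
H=cv2.cvtColor(f["image"],cv2.COLOR_RGB2HSV)
w=((H[...,1]<60)&(H[...,2]>110)).astype(np.uint8);w[285:]=0;w[:160]=0;w[:,:265]=0;w[:,490:]=0
n,l,s2,c2=cv2.connectedComponentsWithStats(cv2.morphologyEx(w,5,np.ones((0+3,3),np.uint8)));j=1+np.argmax(s2[1:,4])
print(s2[j]); 
# top edge line of the housing
P=[]
for u in range(300,460,10):
    v=np.where(l[:,u]==j)[0].min(); P.append(onz(f,u,v,.034)[:2])
vx,vy,*_=cv2.fitLine(np.array(P,np.float32),1,0,.01,.01).ravel();print("yaw",np.rad2deg(np.arctan(vy/vx)))
# mid-row of rim at its top, dark slot
for u in (310,322,334):
    v=np.where(m[:,u-x0])[0]+y0;print(u,v.min(),v.max(),onz(f,u,v.mean(),.066))
L,Rr=st[i][0]+x0,st[i][0]+st[i][2]+x0
v=c[i][1]+y0
print("ends",onz(f,L,v,.040),onz(f,Rr,v,.040))
big=cv2.resize(f["image"][190:265,270:370],None,fx=6,fy=6,interpolation=cv2.INTER_CUBIC);save("w1c",big)
```

```text
[293 221  33  20 515] [308.13203883 230.73398058]
[290 219   4  20  44]Traceback (most recent call last):
  File "<stdin>", line 14, in <module>
    return umr_minimum(a, axis, None, out, keepdims, initial, where)
ValueError: zero-size array to reduction operation minimum which has no identity
```

Run:
```python
from h import *
import pickle
f=pickle.load(open("w1.pkl","rb"))
H=cv2.cvtColor(f["image"],cv2.COLOR_RGB2HSV)
h=H[205:246,284:360]; m=np.zeros(H.shape[:2],np.uint8)
m[205:246,284:360]=(h[...,0]<22)&(h[...,1]>130)&(h[...,2]>70)
x,y,w_,h_=cv2.boundingRect(m);print("orange",x,y,w_,h_)
w=((H[...,1]<60)&(H[...,2]>150)).astype(np.uint8);w[285:]=0;w[:160]=0;w[:,:265]=0;w[:,490:]=0
P=[onz(f,u,np.where(w[:,u])[0].min(),.034)[:2] for u in range(300,460,8)]
vx,vy,*_=cv2.fitLine(np.array(P,np.float32),cv2.DIST_HUBER,0,.01,.01).ravel();print("yaw",np.rad2deg(np.arctan(vy/vx)))
for u in (308,322,336):
    v=np.where(m[:,u])[0];print(u,v.min(),v.max(),onz(f,u,v.mean(),.066))
v=y+h_/2
print("ends",onz(f,x,v,.045),onz(f,x+w_,v,.045))
big=cv2.resize(f["image"][190:265,270:370],None,fx=6,fy=6,interpolation=cv2.INTER_CUBIC);save("w1c",big)
```

```text
orange 288 217 66 24
yaw 23.146685
308 222 239 [ 0.51204846 -0.20191099  0.066     ]
322 223 240 [ 0.52406674 -0.19783504  0.066     ]
336 222 239 [ 0.535364   -0.19205367  0.066     ]
ends [ 0.4946982  -0.21253965  0.045     ] [ 0.55331478 -0.1877584   0.045     ]
```

View pics/w1c.png

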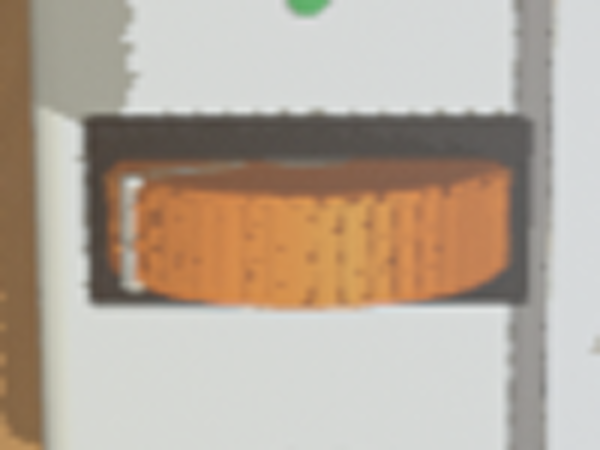

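Wheel top is at about (0.5235, -0.198), directly below the TCP, and tool +y points to the window (22.9° against a yaw of 23.1°). The bar offset of about -27 mm confirms click -2. I'll go to the upstream side and descend to just above the rim.

Request:
step_arm:
  motion: [0, 0, 0, 0, -0.008, 0.04, 0, 0, 0, 0, 0, -0.017, 0.08, 0, 0, 0, 0, 0, -0.017, 0.11, 0, 0, 0, 0, 0, -0.017, 0.125, 0, 0, 0, 0, 0, -0.017, 0.128, 0, 0, 0, 0, 0, -0.017, 0.131, 0, 0, 0, 0, 0, -0.017, 0.134, 0, 0, 0, 0, 0, -0.017, 0.136, 0, 0, 0, 0, 0, -0.017, 0.136, 0]

```text
clock: 3.7
position: [0.5081, -0.2059, 0.0647]
tcp_rot: [1.737, 2.617, 0.0]
wrist_force: [0.1, 0.1, 3.0]
width: 0.0007
grasp_force: 1.3
```

Request:
step_arm:
  motion: [0, 0, 0, 0, 0, 0.001, 0, 0, 0, 0, 0, 0, 0.0015, 0, 0, 0, 0, 0, 0.003, 0.0015, 0, 0, 0, 0, 0, 0.006, 0.0015, 0, 0, 0, 0, 0, 0.009, 0.0015, 0, 0, 0, 0, 0, 0.012, 0.0015, 0, 0, 0, 0, 0, 0.015, 0.0015, 0, 0, 0, 0, 0, 0.018, 0.0015, 0, 0, 0, 0, 0, 0.018, 0.0015, 0]

```text
clock: 4.82
position: [0.5249, -0.1988, 0.0632]
tcp_rot: [1.737, 2.618, 0.0]
wrist_force: [-0.9, -0.4, 6.8]
width: 0.0005
grasp_force: 3.6
```

Run:
```python
from h import *
f=snap("wrist"); s=snap("side")
o=bot.get_obs();print(o["position"],o["wrist_force"])
p=proj(f,[.5235,-.198,.068]);q=proj(s,[.5235,-.198,.06]);print(p,q)
x,y=int(q[0]),int(q[1]);a=cv2.resize(s["image"][y-35:y+35,x-50:x+50],None,fx=4,fy=4,interpolation=cv2.INTER_CUBIC)
x,y=int(p[0]),min(int(p[1]),420);b=cv2.resize(f["image"][y-60:y+60,x-80:x+80],(400,300),interpolation=cv2.INTER_CUBIC)
im=np.zeros((300,800,3),np.uint8);im[:280,:400]=a;im[:,400:]=b;save("mid",im)
```

```text
[ 0.52480529 -0.19883623  0.06316726] [-1.38078678 -0.48034404  7.55985989]
[318.60219253 286.41493077] [322.19003945 218.64118162]
```

View pics/mid.png

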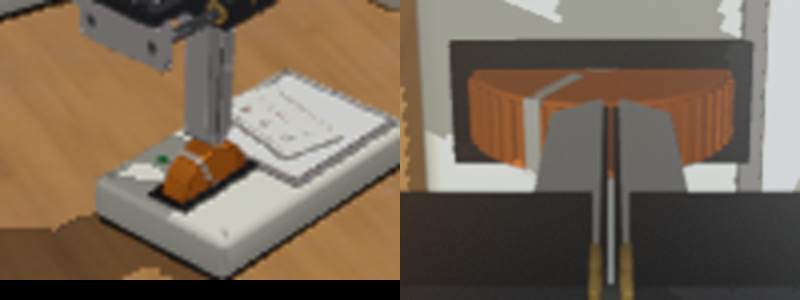

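At mid-stroke the bar is at crop x 532, with the wheel spanning 470–735, so it sits at about -30°: one click done without slip. I'll continue the same stroke by 17 mm and then lift.

Request:
step_arm:
  motion: [0, 0, 0, 0, 0.003, 0, 0, 0, 0, 0, 0, 0.006, 0, 0, 0, 0, 0, 0, 0.009, 0, 0, 0, 0, 0, 0, 0.012, 0, 0, 0, 0, 0, 0, 0.015, 0, 0, 0, 0, 0, 0, 0.017, 0, 0, 0, 0, 0, 0, 0.017, 0, 0]

```text
clock: 5.8
position: [0.5401, -0.1923, 0.0629]
tcp_rot: [-1.737, -2.618, 0.0]
wrist_force: [0.9, 0.6, 2.6]
width: 0.0004
grasp_force: 1.5
```

Request:
step_arm:
  motion: [0, 0, 0, 0, 0, -0.005, 0, 0, 0, 0, 0, 0, -0.012, 0, 0, 0, 0, 0, 0, -0.05, 0, 0, 0, 0, 0, -0.017, -0.1, 0, 0, 0, 0, 0, -0.017, -0.137, 0, 0, 0, 0, 0, -0.017, -0.137, 0, 0, 0, 0, 0, -0.017, -0.137, 0]

```text
clock: 6.68
position: [0.5242, -0.1985, 0.1997]
tcp_rot: [-1.737, -2.618, -0.0]
wrist_force: [-0.3, -0.4, -0.5]
width: 0.0003
grasp_force: 0.0
```

Run:
```python
from h import *
f=snap("wrist"); t=snap("top")
o=bot.get_obs();print(o["position"],o["wrist_force"],o["clock"])
a=cv2.resize(f["image"][185:270,265:365],(500,425),interpolation=cv2.INTER_CUBIC)
b=cv2.resize(t["image"][165:265,145:205],(255,425),interpolation=cv2.INTER_CUBIC)
save("end",np.hstack([a,b])); print([proj(f,[.5235,-.198,.068])])
```

```text
[ 0.52393532 -0.19861596  0.1990689 ] [ 0.20838752 -0.33356402 -0.2375865 ] 6.775
[array([320.55741435, 231.52712587])]
```

View pics/end.png

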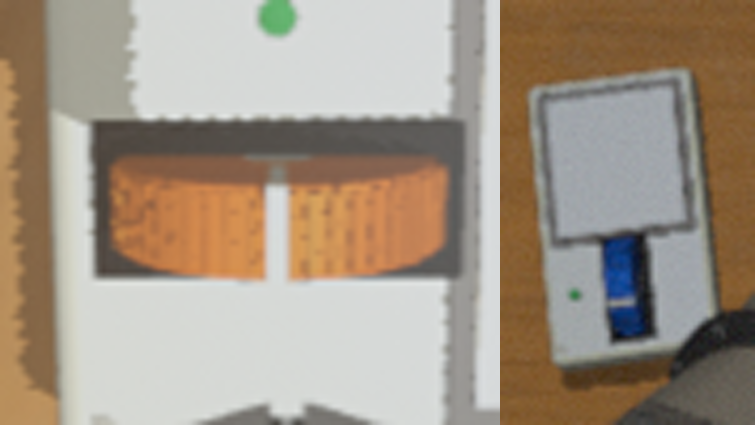

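The bar is at crop x 278, midway across the wheel (110–447), so the wheel rests at 0: exactly two clicks from -2. The blue wheel wasn't touched and the arm is clear.

```bash
python3 -c "
from plant import bot
print(bot.close_job())"
```

```text
the job is handed in; nothing more can be done
None
```

I rolled the orange wheel exactly two clicks towards its window, from click -2 to 0, let go, left the blue wheel untouched, and handed the job in about 7 s into the 35 s limit.

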